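Trip the interlock switch, then hold its recessed reset down with the long pin

ROBOT

A 6-joint arm with a two-finger parallel gripper is mounted at the origin on a cart in front of the work surface, level with it; the furniture and walls round the work are solid. World frame = base frame: x ahead of the robot, y to its left, z up, the work surface at z = 0. Lengths are in m, angles in rad, forces in N, time in s.
With the tool pointing down it reaches from about 0.35 to 0.725 m from the base axis. Payload 4.3 kg.
Tool frame: the origin (TCP) lies midway between the tips of the shut fingers; the grasp point (between the pads) lies 19 mm behind it (bot.pinch_z is the distance from the TCP to the grasp point, in m); y points along the fingers, z is the direction in which the jaws open and shut, and the axes are right-handed (so a half turn about y gives the same grasp; the last joint's range is limited). The gripper opens to 85 mm and grips with 20 to 120 N. Pads are 22 mm wide; open, the fingers measure 114 mm over their backs; the gripper's body (76 mm by 85 mm) begins 54 mm behind the grasp point. The pads swing forward as they close: fully open they stand 13 mm farther back than shut.
Start: joints at [1.019, 0.377, 0.081, 1.274, 0, 1.46], TCP at [0.246, 0.52, 0.231] pointing down, gripper open.
Joint ranges: [-2.72, 2.72], [-0.84, 1.66], [-1.02, 1.22], [-1.77, 2.12], [-1.37, 1.28], [-3.14, 3.14]. Speed limits (rad/s): [2.57, 2.57, 3.14, 3.14, 3.14, 3.14].

INTERFACE

Orientations are given as a rotation vector (axis times angle).
In Python, from workcell import bot, optics gives the robot as it stands.
- The arm moves only by the shell command python3 -m jog 'ROWS'. ROWS is JSON, a list that holds one entry, the list of rows, each a list of 7 numbers: the shift along the tool's x, y, z in cm, then the turn, a rotation vector about the tool's x, y, z in degrees, then the gripper command: -1 is fully open, 1 is shut, values between are in proportion. In form: [[[x, y, z, wx, wy, wz, claw], ...]]. A call has 1 to 20 rows; each row is the pose to reach, as a shift and turn from the pose commanded when the call began, along the tool's axes at that moment; what a row does not reach only later rows make up. A row lasts 1/10 s, in which the tool goes at most 50 mm and 8.59 degrees, less where a joint would pass 70% of its speed; a pose out of reach is approached as far as the arm can. A call with a gripper value outside its range is refused whole. The fingers move at their own pace and stop on an object; the grip force is fixed at half the most. Time passes only in rows, so rows that repeat a pose let the fingers close. It gives the time, the measured TCP pose, the force and the opening at its end, in the units of the state.
- bot.sense(): the state, without advancing time (a new reading comes with each control period).
- optics.read_camera(name): name is "side" or "top"; returns the picture (420x560x3 uint8, blue, green, red); there is no depth.
- optics.get_calibration(name): a dict with "camera_matrix" (3x3 intrinsics, pixels), "extrinsics" (4x4, takes a point from world to camera coordinates). Camera axes: x right, y up, looking along -z (the intrinsics and any distortion apply to the point x, -y, -z); pixel columns grow to the right and rows downward; lengths in m; the calibration is good to about 2 mm. A picture is of the moment at which its call begins. get_calibration takes no time and is no camera call.
- bot.hand_in(): hands the job in, once; it reports no verdict.
The state is a dict: "t": time; "joint_positions": joint angles; "qd": joint speeds; "tau": joint torques, N m; "tcp_pos": TCP position; "orientation": TCP orientation; "ft_force": force on the tool from outside, world axes, zero at the start; "wrist_torque": the same for the moment, N m; "grip_width": finger opening in m.
Only numpy, scipy, OpenCV 4.12 (cv2) and the standard library are available. Lean on these libraries where they do the work, as an engineer would, in place of code of your own. Each camera call takes 0.05 s, during which the arm holds its last target.

TASK

Check the welding bench's interlock switch box: push its sprung trip plunger fully down and let it spring back, then take the long round-handled pin from the rack, reach its shank down through the collared hole in the box and press the recessed reset button fully down. The program finishes while still gripping the pin by its handle and holding the button down with it; leave the short square-handled pin in the rack and do not disturb the other things on the table.

Things in the scene. Friction and masses are not known exactly. Their poses are not given: they have to be found in the camera images.
- trip_box: Grey switch box 160x90x75 mm (x, y, z) fixed to the worktop; origin under its centre on the worktop, z up. A trip plunger stands on its top at one end (local x = -42 mm, y = 0), a steel-collared round hole at the other end (local x = +42 mm, y = 0). Yaw in the world is within 0.3 rad of zero, so the plunger end is the one nearer the robot. It does not move.
- trip_plunger (a joint): Travel of the sprung trip plunger, m: 0 = fully out, 0.012 = fully pressed down. Vertical, spring 2.8 N at the start of the stroke to 7 N at its end; springs back when let go.
- plunger_top (a point): Centre of the top of the plunger's steel mushroom head (26 mm across), 115 mm above the worktop when out; moves down with it. The head projects 40 mm above the box.
- aperture (a point): Centre of the mouth of the round hole, at the top of its steel collar, 79 mm above the worktop. Collar 28 mm across and 4 mm high; the hole is vertical, at least 13 mm in diameter all the way down; the reset button lies at its bottom, 40 mm below this point.
- button_top (a point): Centre of the top of the recessed reset button, black, 10 mm across, 39 mm above the worktop (40 mm below the hole's mouth) when out; moves down with it.
- reset_button (a joint): Travel of the sprung reset button, m: 0 = out, 0.006 = fully pressed down against a stop. Vertical, spring 2.4 N at the start to 4.8 N at the end; springs back when let go.
- pin_rack: Fixed open steel rack, 44x160x95 mm; origin under its centre on the worktop. Its top plate (top 95 mm above the worktop) has two holes 80 mm apart (local y = +40 and -40 mm, 11 mm square); one pin hangs by its collar in each; which pin is in which hole varies. It stands with its long (y) side roughly across the view from the robot (yaw within 0.25 rad of zero).
- long_pin_handle (a point): Long reset pin, all bare steel, 90 g or so, hanging upright in the rack. This point is the centre of its round handle (16 mm diameter, 50 mm tall, ring-grooved), on the pin's axis; pin's z axis runs up along the handle. Below the handle a collar 22 mm across and 5 mm thick (25 to 30 mm below this point), then a shank 7 mm in diameter and 70 mm long; its tip is 100 mm below this point. In the rack this point is 125 mm above the worktop.
- long_pin_tip (a point): Tip of the long pin's shank, on its axis, 100 mm below the handle's centre.
- long_pin: The long reset pin as a body; origin at the shank's tip, z up along it to the handle.
- short_pin_handle (a point): The other pin in the rack: same collar, but a short square handle (16x16x22 mm; this point is its centre, 111 mm above the worktop) and a shank of only 30 mm, too short for the reset button. To be left in the rack.
- flat_bar_1: Bystander to be left alone: rusty flat steel bar, 30x90x6 mm; origin under its centre.
- spare_nozzle: Bystander to be left alone: upright copper tube (spare gas nozzle), 27 mm across, 58 mm tall; origin under its centre.
- nozzle_gel: Bystander to be left alone: round lidded tub, 70 mm across, 52 mm tall; origin under its centre.
- tip_box: Bystander to be left alone: small lidded box, 44x64x26 mm; origin under its centre.
- weld_magnet: Bystander to be left alone: flat triangular magnet, 74x103x16 mm; origin under its centre.
- copper_strip: Bystander to be left alone: bent copper strip, 36x66x9 mm; origin under its centre.

How it is judged:
On the way, in this order (a step that is already met when the one before it is completed fails the run):
1. the trip plunger is pushed fully down (at least 10.5 of 12 mm) (value of joint trip_plunger above 0.0105 m), for 0.1 s.
2. the plunger is out again and the long pin's shank holds the reset button down (at least 4.5 of 6 mm) (value of joint reset_button above 0.0045 m and contact force between long_pin and reset_button above 1 N and value of joint trip_plunger below 0.003 m), for 0.3 s.
At the end, for the whole second after the job is handed in: The gripped long pin (fingers on its handle, within 35 mm of its centre; pin within 0.2 rad of upright, tip within 6 mm of the hole axis) holds the reset button down at least 4.5 of 6 mm with over 1 N; the plunger is out (under 3 mm); the short pin is within 20 mm of its start (all of step 2 and contact force between the fingers and long_pin above 2 N and distance between the grasp point and long_pin_handle below 0.035 m and horizontal distance between long_pin_tip and aperture below 0.006 m and angle between long_pin's own z axis and vertical below 0.2 rad and distance of short_pin_handle from where it was at the start of the episode below 0.02 m); the arm keeps its last pose, push and grip.
It fails at once if the short pin is taken or moved by more than 30 mm (distance of short_pin_handle from where it was at the start of the episode above 0.03 m).
It fails at once if a bystander is shifted by more than 30 mm (distance of any of flat_bar_1, nozzle_gel, tip_box, copper_strip from where it was at the start of the episode above 0.03 m).
It also fails if it takes over 58 s, if anything falls off the work surface, if the arm or the gripper's body presses on something with over 40 N, if the wrist force passes 120 N, or if a joint passes its speed limit or range.

## Working session

There is one attempt and no reset: what is moved stays moved. The work goes in short steps, Python scripts to look and compute and a shell command to move; the robot and the scene stay as the last step left them, time stands still between calls to the robot, and variables do not carry over. Pictures are saved under pics/ and viewed, and the job is handed in when it is done.

```bash
mkdir -p pics; ls
python3 - <<'E'
from workcell import bot, optics
import cv2
print(bot.sense(), bot.pinch_z)
for n in ("side","top"):
    im=optics.read_camera(n); cv2.imwrite(f"pics/{n}0.png",im)
    c=optics.get_calibration(n); print(n,c)
E
```

```text
pics
{'t': 0.0, 'joint_positions': array([ 1.01868982e+00,  3.78054875e-01,  7.96550315e-02,  1.27439400e+00,
       -8.88404466e-06,  1.46047992e+00]), 'qd': array([ 0.00049491,  0.00027072, -0.00043014, -0.00093512,  0.0010278 ,
       -0.00103076]), 'tau': array([-1.21044919e-03, -4.63603878e+01,  2.69877523e+01,  2.07213307e-02,
       -2.61534233e-04,  1.40903029e-05]), 'tcp_pos': array([0.24551402, 0.51924227, 0.23037682]), 'orientation': array([-1.54478478,  0.34706705, -0.3460529 ]), 'ft_force': array([0.03827413, 0.04018647, 1.48851945]), 'wrist_torque': array([-0.00521499,  0.00618367,  0.04219736]), 'grip_width': 0.08535358724848574} 0.0187
side {'camera_matrix': array([[529.12804165,   0.        , 276.08385622],
       [  0.        , 529.12804165, 214.20400907],
       [  0.        ,   0.        ,   1.        ]]), 'extrinsics': array([[-0.97985626, -0.19964151,  0.00499757,  0.62054534],
       [ 0.10886859, -0.51302167,  0.85144371, -0.13787113],
       [-0.16741964,  0.83483653,  0.52442219, -1.08569073],
       [ 0.        ,  0.        ,  0.        ,  1.        ]])}
top {'camera_matrix': array([[500.34309841,   0.        , 281.18928548],
       [  0.        , 500.34309841, 215.01602508],
       [  0.        ,   0.        ,   1.        ]]), 'extrinsics': array([[-7.92122224e-04, -9.99984033e-01, -5.59526998e-03,
         3.89924031e-02],
       [ 9.92584541e-01, -1.46636238e-03,  1.21547430e-01,
        -6.32777728e-01],
       [-1.21553694e-01, -5.45749807e-03,  9.92569854e-01,
        -1.37501721e+00],
       [ 0.00000000e+00,  0.00000000e+00,  0.00000000e+00,
         1.00000000e+00]])}
```

View pics/side0.png

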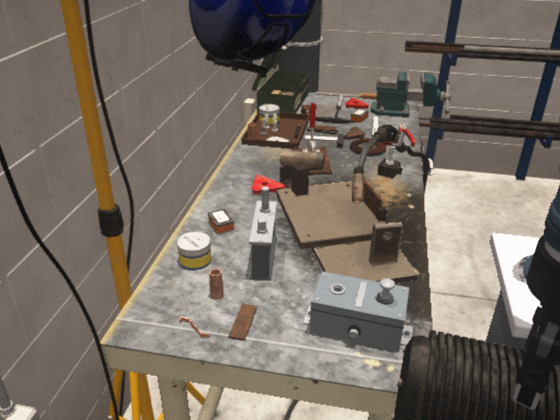

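View pics/top0.png

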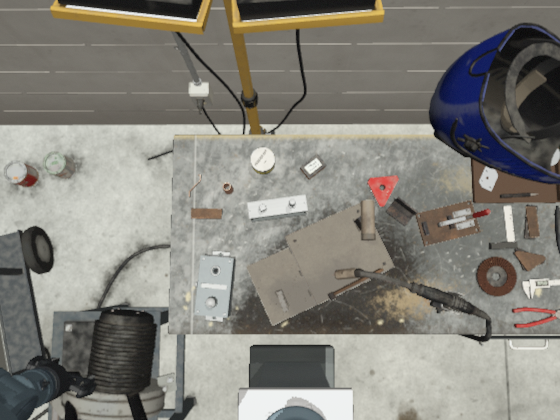

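Side view: the box is at about (360,310), with the collar near (338,289) and the plunger near (387,287). The rack is at about (262,240), with the long pin near (265,197). Top view: the box is at (214,285) and the rack at (277,207). I'll zoom in on these.

Run:
```python
import cv2
s=cv2.imread("pics/side0.png");t=cv2.imread("pics/top0.png")
cv2.imwrite("pics/a.png",cv2.resize(s[170:350,200:420],None,fx=3.5,fy=3.3,interpolation=cv2.INTER_CUBIC)[:600,:800])
cv2.imwrite("pics/b.png",cv2.resize(t[180:330,180:330],None,fx=4,fy=4,interpolation=cv2.INTER_CUBIC))
```

```text
(no output)
```

View pics/a.png

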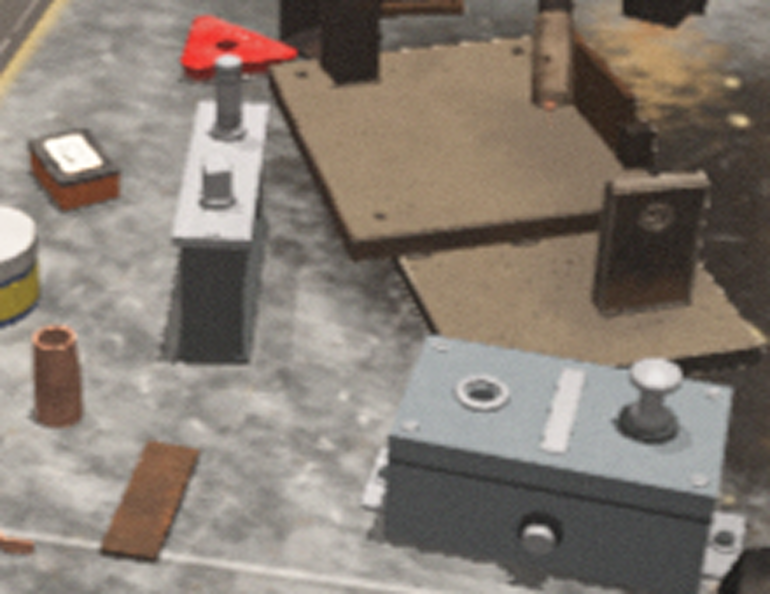

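View pics/b.png

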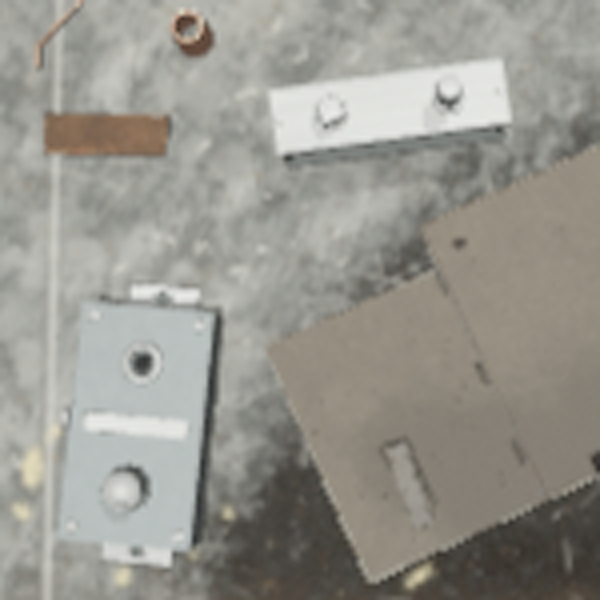

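```bash
cat > h.py <<'E'
import numpy as np
from workcell import bot, optics
import cv2
def ray(n,u,v):
    c=optics.get_calibration(n);K=c["camera_matrix"];E=c["extrinsics"];R=E[:3,:3];t=E[:3,3]
    d=np.linalg.solve(K,[u,v,1.]);d=np.array([d[0],-d[1],-d[2]])
    return -R.T@t, R.T@(d/np.linalg.norm(d))
def plane(n,u,v,z):
    o,d=ray(n,u,v); return o+d*(z-o[2])/d[2]
def tri(p,q):
    o1,d1=ray("side",*p);o2,d2=ray("top",*q)
    s=np.linalg.lstsq(np.c_[d1,-d2],o2-o1,rcond=None)[0]
    a=o1+s[0]*d1;b=o2+s[1]*d2
    return (a+b)/2,np.linalg.norm(a-b)
def proj(n,p):
    c=optics.get_calibration(n);q=c["extrinsics"]@np.r_[p,1];q=np.array([q[0],-q[1],-q[2]]);q=c["camera_matrix"]@q;return q[:2]/q[2]
def sc(u,v): return ((u+.5)/3.5-.5+200,(v+.5)/3.3-.5+170)
def tc(u,v): return ((u+.5)/4-.5+180,(v+.5)/4-.5+180)
E
python3 - <<'E'
from h import *
np.set_printoptions(precision=4,suppress=True)
for n,s,t,z in [("apert",(482,392),(143,363),.079),("plung",(656,374),(125,489),.115),("long",(228,62),(449,91),.150),("short",(216,163),(331,109),.122)]:
    print(n,plane("side",*sc(*s),z),plane("top",*tc(*t),z),*tri(sc(*s),tc(*t)))
# rack top corners / box top corners in top view
for p in [(269,91),(502,59),(511,123),(281,154)]: print("rack",plane("top",*tc(*p),.095))
for p in [(84,302),(218,310),(196,550),(60,541)]: print("box",plane("top",*tc(*p),.075))
E
```

```text
apert [0.4776 0.2208 0.079 ] [0.477  0.2165 0.079 ] [0.4774 0.217  0.0759] 0.0007690368767061445
plung [0.3944 0.2331 0.115 ] [0.3946 0.2221 0.115 ] [0.394  0.2233 0.1073] 0.0004587606594348092
long [0.6552 0.0144 0.15  ] [0.6524 0.0098 0.15  ] [0.6545 0.01   0.1474] 0.0034239502587166304
short [0.6456 0.0896 0.122 ] [0.6445 0.0879 0.122 ] [0.6453 0.0881 0.121 ] 0.0013073606176046734
rack [0.6607 0.1313 0.095 ]
rack [ 0.6825 -0.0273  0.095 ]
rack [ 0.6385 -0.0331  0.095 ]
rack [0.6176 0.1229 0.095 ]
box [0.5185 0.258  0.075 ]
box [0.5129 0.1665 0.075 ]
box [0.3522 0.1795 0.075 ]
box [0.3582 0.2711 0.075 ]
```

The two views and the stated sizes agree: aperture about (0.477, 0.216), plunger about (0.394, 0.2225), long pin about (0.654, 0.010). Next I'll work out the tool-frame shifts.

```bash
cat >> h.py <<'E'
from scipy.spatial.transform import Rotation as Ro
def delta(tgt,rot=None):
    s=bot.sense();R=Ro.from_rotvec(s["orientation"])
    print("pos",s["tcp_pos"].round(4),"t",round(s["t"],2),"F",s["ft_force"].round(1),"w",round(s["grip_width"],4))
    print("shift cm",(R.inv().apply(np.array(tgt)-s["tcp_pos"])*100).round(2))
    if rot is not None: print("turn deg",(R.inv()*rot).as_rotvec(degrees=True).round(2))
def down(zdir_yaw):
    # tool y down, tool z horizontal at this yaw
    y=np.array([0,0,-1.]);z=np.array([np.cos(zdir_yaw),np.sin(zdir_yaw),0]);return Ro.from_matrix(np.c_[np.cross(y,z),y,z])
E
python3 - <<'E'
from h import *
print(Ro.from_rotvec(bot.sense()["orientation"]).as_matrix().round(3))
delta([.394,.2225,.145])
for a in (0,np.pi): delta([.654,.010,.2],down(a))
E
```

```text
[[ 0.904 -0.001  0.428]
 [-0.428 -0.002  0.904]
 [-0.    -1.    -0.002]]
pos [0.2455 0.5193 0.2304] t 0.1 F [-0.1 -0.2 -0.8] w 0.0855
shift cm [ 26.11   8.58 -20.46]
pos [0.2455 0.5193 0.2304] t 0.1 F [-0.1 -0.2 -0.8] w 0.0855
shift cm [ 58.7    3.09 -28.57]
turn deg [1.000e-01 6.469e+01 5.000e-02]
pos [0.2455 0.5193 0.2304] t 0.1 F [-0.1 -0.2 -0.8] w 0.0855
shift cm [ 58.7    3.09 -28.57]
turn deg [ 6.0000e-02 -1.1531e+02 -1.2000e-01]
```

```bash
python3 -m jog '[[[3,0,-2.3,0,0,0,1],[7,0,-5.5,0,0,0,1],[11,0,-8.6,0,0,0,1],[15,0,-11.7,0,0,0,1],[19,2,-15,0,0,0,1],[22.5,4,-17.6,0,0,0,1],[25,6.5,-19.6,0,0,0,1],[26.1,8,-20.46,0,0,0,1],[26.1,8.6,-20.46,0,0,0,1],[26.1,8.6,-20.46,0,0,0,1],[26.1,8.6,-20.46,0,0,0,1],[26.1,8.6,-20.46,0,0,0,1]]]'
python3 - <<'E'
from h import *
delta([.394,.2225,.102])
for n in ("side","top"): cv2.imwrite(f"pics/{n}1.png",optics.read_camera(n))
a=cv2.imread("pics/side1.png")[210:360,290:430];b=cv2.imread("pics/top1.png")[200:340,160:300]
cv2.imwrite("pics/c.png",np.hstack([cv2.resize(a,(400,430)),cv2.resize(b,(400,430))]))
E
```

```text
t: 1.3
tcp_pos: [0.3946, 0.2245, 0.1462]
orientation: [-1.542, 0.344, -0.346]
ft_force: [0.1, 0.1, -0.6]
grip_width: -0.0
pos [0.3946 0.2245 0.1462] t 1.3 F [ 0.1  0.1 -0.6] w -0.0
shift cm [ 0.02  4.42 -0.21]
```

View pics/c.png

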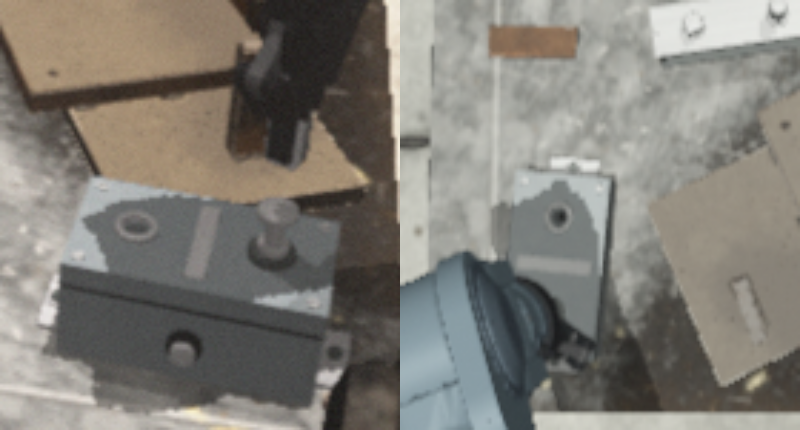

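The fingertips (side crop (287,160)) are above the head (278,210). I'll press now.

```bash
python3 -m jog '[[[0,1.5,-0.2,0,0,0,1],[0,2.8,-0.2,0,0,0,1],[0,3.2,-0.2,0,0,0,1],[0,3.7,-0.2,0,0,0,1],[0,4.1,-0.2,0,0,0,1],[0,4.4,-0.2,0,0,0,1],[0,4.5,-0.2,0,0,0,1],[0,4.5,-0.2,0,0,0,1],[0,4.5,-0.2,0,0,0,1],[0,4.5,-0.2,0,0,0,1]]]'
```

```text
t: 2.4
tcp_pos: [0.3934, 0.222, 0.1024]
orientation: [-1.541, 0.346, -0.346]
ft_force: [-6.9, -1.0, 17.7]
grip_width: 0.0001
```

```bash
python3 -m jog '[[[0,0.1,0,0,0,0,1],[0,0.1,0,0,0,0,1],[0,0.1,0,0,0,0,1]]]'
python3 - <<'E'
from h import *
for n in ("side",): cv2.imwrite(f"pics/{n}2.png",optics.read_camera(n))
a=cv2.imread("pics/side2.png")[210:360,290:430]
cv2.imwrite("pics/d.png",cv2.resize(a,(560,600)))
E
```

```text
t: 2.7
tcp_pos: [0.3934, 0.2221, 0.1022]
orientation: [-1.541, 0.345, -0.347]
ft_force: [-9.3, -2.7, 25.5]
grip_width: -0.0001
```

View pics/d.png

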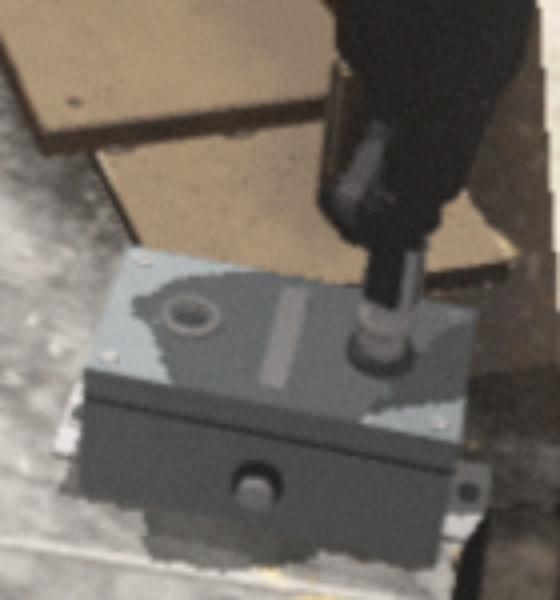

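The fingers sit on the lowered head, about (383,330) in the crop. The force is 25 N, well past the spring, with no further travel, so the plunger is on its stop. I'll raise the arm and work out the move to the pin.

```bash
python3 -m jog '[[[0,-0.6,0,0,0,0,1],[0,-2,0,0,0,0,1],[0,-5,0,0,0,0,1],[0,-9,0,0,0,0,0],[0,-12,0,0,0,0,-1],[0,-12.5,0,0,0,0,-1],[0,-12.5,0,0,0,0,-1]]]'
python3 - <<'E'
from h import *
for yaw in (.135,): delta([.654,.010,.2],down(yaw))
E
```

```text
t: 3.45
tcp_pos: [0.3947, 0.2219, 0.2255]
orientation: [-1.541, 0.344, -0.349]
ft_force: [0.1, -0.1, 0.3]
grip_width: 0.058
pos [0.3947 0.2219 0.2255] t 3.45 F [ 0.1 -0.1  0.3] w 0.058
shift cm [32.5   2.61 -8.08]
turn deg [-0.2  56.96  0.06]
```

```bash
python3 -m jog '[[[3,0,-0.8,0,6,0,-1],[7,0,-1.8,0,13,0,-1],[11,0,-2.8,0,20,0,-1],[15,0,-3.8,0,27,0,-1],[19,0,-4.8,0,34,0,-1],[23,0.5,-5.8,0,41,0,-1],[27,1,-6.7,0,48,0,-1],[30.5,1.8,-7.6,0,54,0,-1],[32.5,2.4,-8.1,0,57,0,-1],[32.5,2.6,-8.1,0,57,0,-1],[32.5,2.6,-8.1,0,57,0,-1],[32.5,2.6,-8.1,0,57,0,-1]]]'
python3 - <<'E'
from h import *
print(bot.sense()["joint_positions"].round(2))
for yaw in (.135,): delta([.654,.010,.111],down(yaw))
for n in ("side","top"): cv2.imwrite(f"pics/{n}3.png",optics.read_camera(n))
a=cv2.imread("pics/side3.png")[110:310,200:340];b=cv2.imread("pics/top3.png")[130:270,220:360]
cv2.imwrite("pics/e.png",np.hstack([cv2.resize(a,(400,570)),cv2.resize(b,(400,570))]))
E
```

```text
t: 4.65
tcp_pos: [0.6514, 0.0102, 0.1977]
orientation: [-1.271, 1.11, -1.107]
ft_force: [0.1, 0.9, 0.0]
grip_width: 0.0856
[-0.08  0.55  0.27  1.29  0.    1.35]
pos [0.6514 0.0102 0.1977] t 4.65 F [0.1 0.9 0. ] w 0.0856
shift cm [0.06 8.67 0.27]
turn deg [ 0.1   0.04 -0.04]
```

View pics/e.png

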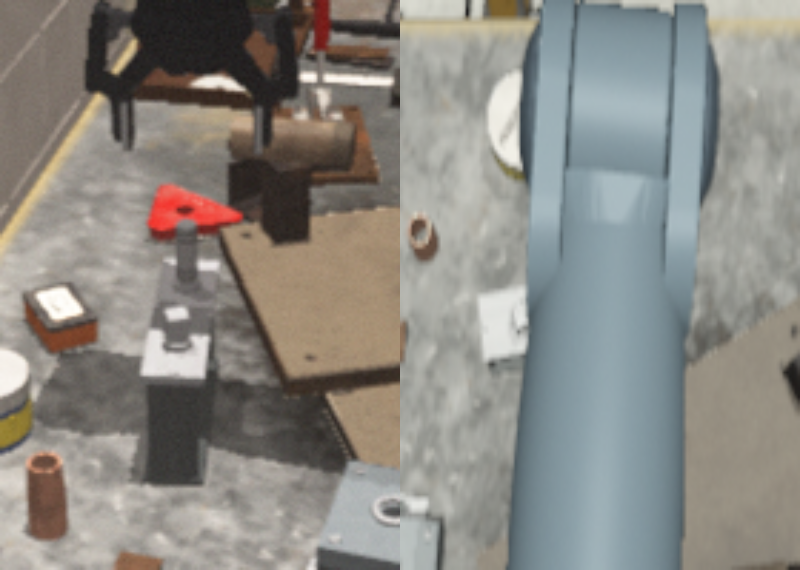

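The side view shows the open jaws straddling the long pin's axis: fingers at crop columns 122 and 263, pin at 187. I'll descend and grip.

```bash
python3 -m jog '[[[0,2,0.2,0,0,0,-1],[0,4.5,0.2,0,0,0,-1],[0,6.5,0.2,0,0,0,-1],[0,8,0.2,0,0,0,-1],[0,8.6,0.2,0,0,0,-1],[0,8.7,0.2,0,0,0,-1],[0,8.7,0.2,0,0,0,-1]]]'
python3 - <<'E'
from h import *
delta([.654,.010,.111],down(.135))
for n in ("side",): cv2.imwrite(f"pics/{n}4.png",optics.read_camera(n))
a=cv2.imread("pics/side4.png")[110:310,180:340]
cv2.imwrite("pics/f.png",cv2.resize(a,(480,600)))
E
```

```text
t: 5.45
tcp_pos: [0.655, 0.0098, 0.1123]
orientation: [-1.269, 1.108, -1.11]
ft_force: [-0.1, 0.3, -0.7]
grip_width: 0.0859
pos [0.655  0.0098 0.1123] t 5.45 F [-0.1  0.3 -0.7] w 0.0859
shift cm [-0.03  0.13 -0.09]
turn deg [-0.08 -0.02  0.01]
```

View pics/f.png

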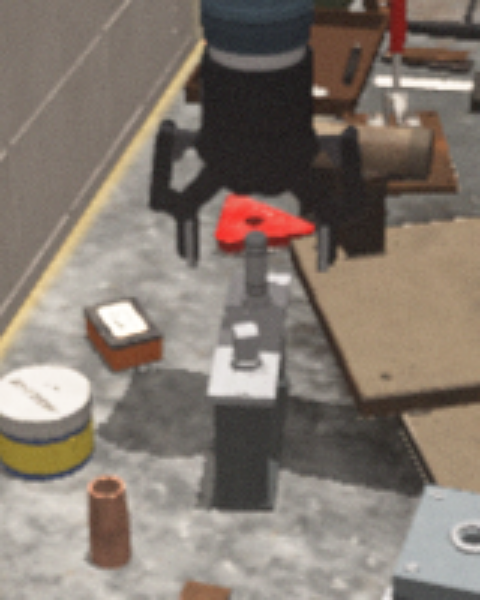

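The jaws are centred on the pin (column 256) and level with its handle. Closing.

```bash
python3 -m jog '[[[0,0.1,0,0,0,0,1],[0,0.1,0,0,0,0,1],[0,0.1,0,0,0,0,1],[0,0.1,0,0,0,0,1],[0,0.1,0,0,0,0,1],[0,0.1,0,0,0,0,1],[0,0.1,0,0,0,0,1],[0,0.1,0,0,0,0,1],[0,0.1,0,0,0,0,1]]]'
```

```text
t: 6.4
tcp_pos: [0.6547, 0.0095, 0.1104]
orientation: [-1.269, 1.11, -1.11]
ft_force: [-1.7, -0.1, 0.4]
grip_width: 0.0141
```

```bash
python3 -m jog '[[[0,-1,0,0,0,0,1],[0,-2.5,0,0,0,0,1],[0,-4.5,0,0,0,0,1],[0,-6.5,0,0,0,0,1],[0,-8.5,0,0,0,0,1],[0,-10.5,0,0,0,0,1],[0,-12,0,0,0,0,1],[0,-13,0,0,0,0,1],[0,-13,0,0,0,0,1],[0,-13,0,0,0,0,1]]]'
python3 - <<'E'
from h import *
delta([.477,.2165,.2],down(.135))
for n in ("side",): cv2.imwrite(f"pics/{n}5.png",optics.read_camera(n))
a=cv2.imread("pics/side5.png")[80:280,180:340]
cv2.imwrite("pics/g.png",cv2.resize(a,(480,600)))
E
```

```text
t: 7.4
tcp_pos: [0.6545, 0.0095, 0.2399]
orientation: [-1.27, 1.11, -1.11]
ft_force: [0.1, 0.1, -0.6]
grip_width: 0.0142
pos [0.6545 0.0095 0.2399] t 7.4 F [ 0.1  0.1 -0.6] w 0.0142
shift cm [-22.88   4.   -14.82]
turn deg [ 0.03 -0.05 -0.01]
```

View pics/g.png

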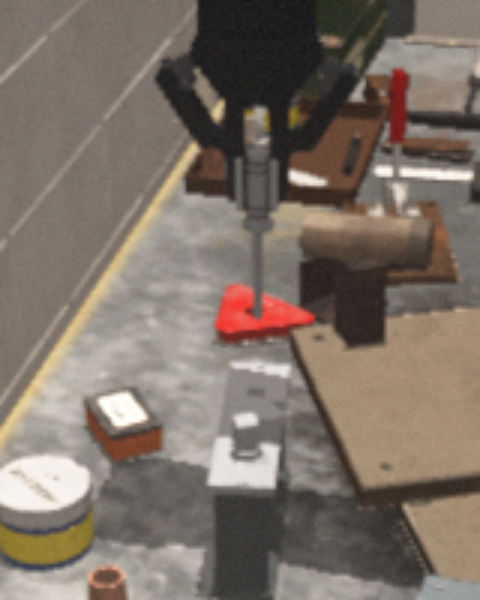

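The pin hangs upright in the grip, tip at crop (259,318). I'll carry it over the aperture.

```bash
python3 -m jog '[[[-2,0,-1.2,0,0,0,1],[-5,0,-3.2,0,0,0,1],[-8,0,-5.2,0,0,0,1],[-11,0,-7.2,0,0,0,1],[-14,0,-9.2,0,0,0,1],[-17,0,-11.2,0,0,0,1],[-20,0,-13,0,0,0,1],[-22,1,-14.4,0,0,0,1],[-22.9,2.5,-14.8,0,0,0,1],[-22.9,4,-14.8,0,0,0,1],[-22.9,5,-14.8,0,0,0,1],[-22.9,5,-14.8,0,0,0,1],[-22.9,5,-14.8,0,0,0,1]]]'
python3 - <<'E'
from h import *
delta([.477,.2165,.2],down(.135))
for n in ("side","top"): cv2.imwrite(f"pics/{n}6.png",optics.read_camera(n))
a=cv2.imread("pics/side6.png")[210:330,290:410];b=cv2.imread("pics/top6.png")[200:320,160:280]
cv2.imwrite("pics/i.png",np.hstack([cv2.resize(a,(600,600)),cv2.resize(b,(200,600))]))
E
```

```text
t: 8.75
tcp_pos: [0.4772, 0.2163, 0.1901]
orientation: [-1.27, 1.111, -1.11]
ft_force: [0.8, 0.0, -0.2]
grip_width: 0.0146
pos [0.4772 0.2163 0.1901] t 8.75 F [ 0.8  0.  -0.2] w 0.0146
shift cm [-0.02 -0.99 -0.02]
turn deg [ 0.05 -0.08  0.01]
```

View pics/i.png

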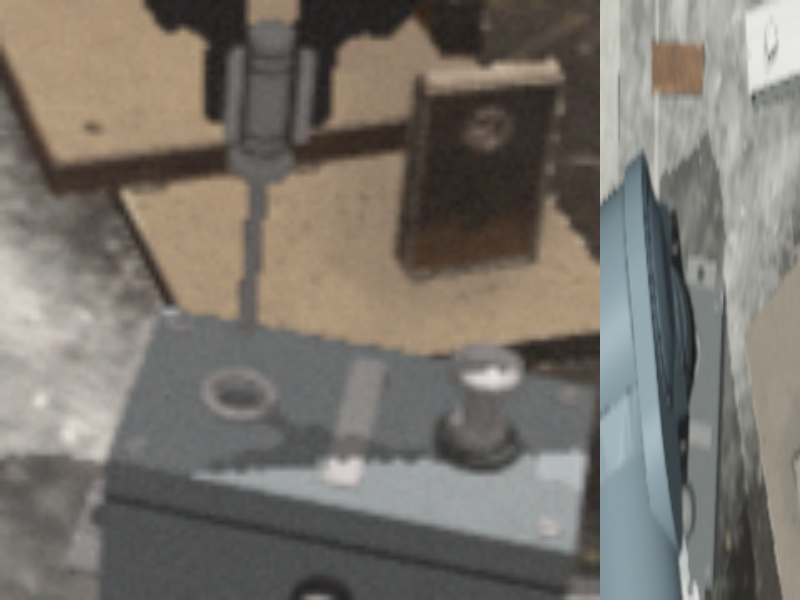

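Run:
```python
from h import *
f=lambda p:((proj("side",p)-[290,210]+.5)*5-.5).round(1)
x,y=.4772,.2163
for z in (.079,.105,.135,.2): print(z,f([x,y,z]))
print(f([x+.005,y,.105]),f([x,y+.005,.105]))
# implied: collar & tip lateral from the side view
import numpy as np
q=lambda u,v:((u+.5)/5-.5+290,(v+.5)/5-.5+210)
print("collar",plane("side",*q(239,395),.079))
print("tip",plane("side",*q(247,324),.105))
img=cv2.imread("pics/side6.png");cv2.imwrite("pics/j.png",cv2.resize(img[255:305,320:370],(600,600),interpolation=cv2.INTER_CUBIC))
```

```text
0.079 [241.3 386.5]
0.105 [246.2 328.8]
0.135 [252.1 260.1]
0.2 [265.4 103. ]
[232. 327.] [244.8 337.5]
collar [0.47752292 0.22120074 0.079     ]
tip [0.47720377 0.21352212 0.105     ]
```

View pics/j.png

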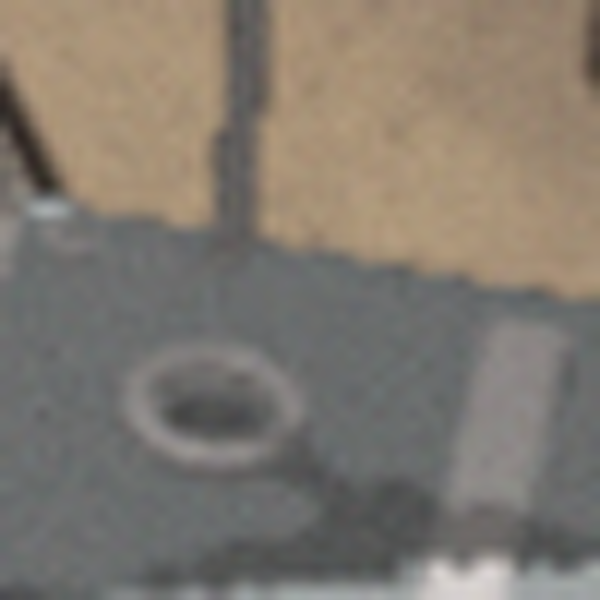

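Displacements from both views put the pin over the hole to within about 3 mm. I'll lower it to just above the collar for a check free of parallax.

```bash
python3 -m jog '[[[0,0.6,0,0,0,0,1],[0,1.3,0,0,0,0,1],[0,1.8,0,0,0,0,1],[0,2.1,0,0,0,0,1],[0,2.1,0,0,0,0,1],[0,2.1,0,0,0,0,1]]]'
python3 - <<'E'
from h import *
delta([.477,.2165,.2],down(.135))
im=[optics.read_camera("side") for _ in range(6)]
img=np.mean(im,axis=0).astype(np.uint8)
cv2.imwrite("pics/side7.png",img);cv2.imwrite("pics/k.png",cv2.resize(img[255:305,320:370],(600,600),interpolation=cv2.INTER_CUBIC))
E
```

```text
t: 9.45
tcp_pos: [0.4773, 0.2167, 0.1693]
orientation: [-1.27, 1.11, -1.11]
ft_force: [-0.1, -0.1, -0.7]
grip_width: 0.0143
pos [0.4773 0.2167 0.1693] t 9.45 F [-0.1 -0.1 -0.7] w 0.0143
shift cm [ 0.02 -3.07 -0.03]
turn deg [ 0.   -0.04 -0.  ]
```

View pics/k.png

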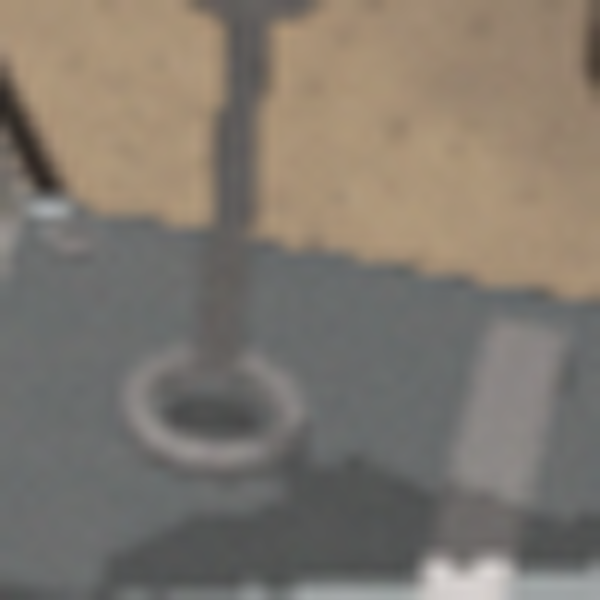

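The tip is at about (217,368) in the zoom and the collar mouth's centre at about (214,400). Allowing for the 5 mm gap, the tip is about 2 mm short in y. I'll shift +1.7 mm in y and lower gently.

```bash
python3 -m jog '[[[-0.17,0,0,0,0,0,1],[-0.17,0,0,0,0,0,1],[-0.17,0.3,0,0,0,0,1],[-0.17,0.6,0,0,0,0,1],[-0.17,0.9,0,0,0,0,1],[-0.17,1.0,0,0,0,0,1],[-0.17,1.0,0,0,0,0,1]]]'
python3 - <<'E'
from h import *
im=[optics.read_camera("side") for _ in range(4)]
img=np.mean(im,axis=0).astype(np.uint8)
cv2.imwrite("pics/side8.png",img);cv2.imwrite("pics/l.png",cv2.resize(img[255:305,320:370],(600,600),interpolation=cv2.INTER_CUBIC))
E
```

```text
t: 10.45
tcp_pos: [0.4768, 0.2183, 0.159]
orientation: [-1.27, 1.11, -1.11]
ft_force: [0.6, 0.0, -1.0]
grip_width: 0.0143
```

View pics/l.png

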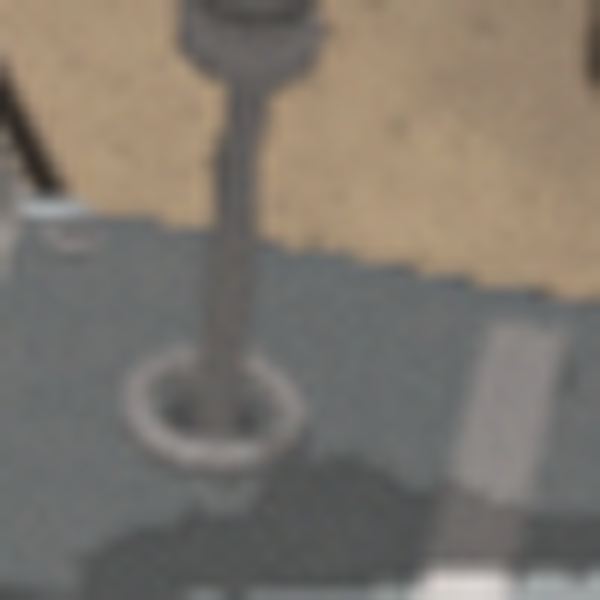

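The tip is 5 mm inside the mouth, at about (220,430), with no contact force. Going on down to just above the button.

```bash
python3 -m jog '[[[0,0.5,0,0,0,0,1],[0,1.0,0,0,0,0,1],[0,1.5,0,0,0,0,1],[0,2,0,0,0,0,1],[0,2.5,0,0,0,0,1],[0,3,0,0,0,0,1],[0,3.2,0,0,0,0,1],[0,3.2,0,0,0,0,1]]]'
```

```text
t: 11.45
tcp_pos: [0.4768, 0.2183, 0.1269]
orientation: [-1.27, 1.11, -1.11]
ft_force: [-0.1, 1.3, -0.4]
grip_width: 0.0147
```

```bash
python3 -m jog '[[[0,0.2,0,0,0,0,1],[0,0.35,0,0,0,0,1],[0,0.5,0,0,0,0,1],[0,0.6,0,0,0,0,1],[0,0.6,0,0,0,0,1],[0,0.6,0,0,0,0,1]]]'; python3 -m jog '[[[0,0.1,0,0,0,0,1],[0,0.2,0,0,0,0,1],[0,0.25,0,0,0,0,1],[0,0.25,0,0,0,0,1]]]'
```

```text
t: 12.05
tcp_pos: [0.4774, 0.2185, 0.1217]
orientation: [-1.269, 1.109, -1.11]
ft_force: [0.2, -0.2, 2.6]
grip_width: 0.0146
t: 12.45
tcp_pos: [0.4774, 0.2185, 0.1189]
orientation: [-1.269, 1.109, -1.11]
ft_force: [0.1, -0.1, 3.7]
grip_width: 0.0148
```

Button contact is confirmed: 2.6 N, then 3.7 N, still on the spring. I'll press on to the stop.

```bash
python3 -m jog '[[[0,0.1,0,0,0,0,1],[0,0.15,0,0,0,0,1],[0,0.15,0,0,0,0,1]]]'; python3 -m jog '[[[0,0.1,0,0,0,0,1],[0,0.1,0,0,0,0,1],[0,0.1,0,0,0,0,1]]]'
```

```text
t: 12.75
tcp_pos: [0.4775, 0.2185, 0.1177]
orientation: [-1.269, 1.109, -1.11]
ft_force: [0.1, 0.1, 5.3]
grip_width: 0.0145
t: 13.05
tcp_pos: [0.4777, 0.2186, 0.1175]
orientation: [-1.268, 1.109, -1.11]
ft_force: [-0.8, -0.1, 10.6]
grip_width: 0.0146
```

It's on the stop: 10.6 N, above the 4.8 N spring end, with no more travel. I'll hold and take a last look.

```bash
python3 -m jog '[[[0,0.03,0,0,0,0,1],[0,0.03,0,0,0,0,1],[0,0.03,0,0,0,0,1],[0,0.03,0,0,0,0,1],[0,0.03,0,0,0,0,1]]]'
python3 - <<'E'
from h import *
img=optics.read_camera("side")
cv2.imwrite("pics/m.png",cv2.resize(img[170:350,200:420],None,fx=3.5,fy=3.3,interpolation=cv2.INTER_CUBIC))
E
```

```text
t: 13.55
tcp_pos: [0.4777, 0.2186, 0.1175]
orientation: [-1.268, 1.109, -1.11]
ft_force: [-2.6, -0.7, 11.7]
grip_width: 0.015
```

View pics/m.png

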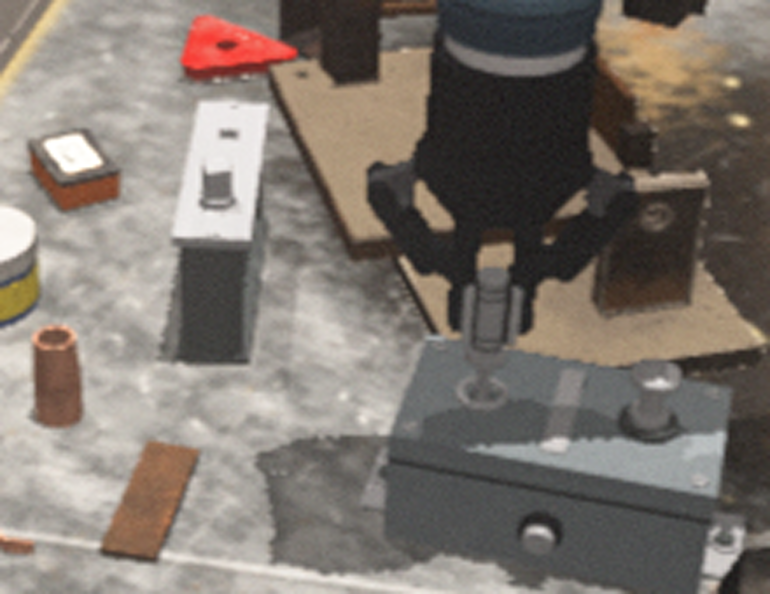

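The pin is upright in the collar at (483,390), the plunger is out at (656,375), and the short pin is still in the rack at (216,180). The bystanders in view look unmoved. Handing in.

```bash
python3 -c "
from workcell import bot
print(bot.hand_in()); s=bot.sense(); print(s['t'],s['ft_force'],s['tcp_pos'])"
```

```text
the job is handed in; nothing more can be done
None
the job is handed in; nothing more can be done
```

I've handed the job in at about 13.6 s. The arm is still gripping the long pin and holding the reset button down with it; the hand-in gave no verdict.

- **Plunger:** I pressed it to its stop with shut fingers. The force reached 25 N, well past the 7 N spring, with no further travel. The last picture shows it out again.
- **Reset button:** I took the long pin by its handle and put its shank down the collared hole with no sideways contact. On the button the force rose from 2.6 to 5.3 N over the stroke. It then reached about 11.7 N at the stop with no more travel, so the button is fully down.
- **Last checks:** The pin looked upright in the collar and the grip was still holding at 15 mm opening. The short pin was still in the rack, and the bystanders in the last view looked unmoved. The tub and copper strip were only partly in that view.
- **Disagreements:** The two cameras differed by 2 to 5 mm in y for most points, and by 11 mm for the plunger head. I corrected the pin by 1.7 mm in y from a close view before inserting it. The grip reads 14 to 15 mm on a 16 mm handle, possibly because of its grooves. A sideways force of about 2.6 N remained at the end. I had no direct reading of either joint's travel.

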